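Stack the coffee sifter in its shaker

TASK

Put the coffee sifter together in the pocket of the bench shaker: first the blue catch tray, then the silver-framed screen on it, then the black lid with its orange grip on top. Set each one down (do not drop it) so that it lies level, square and fully home in the pocket. Leave the red-framed screen and everything else on the table where it is.

Things in the scene. Friction and masses are not known exactly. Their poses are not given: they have to be found in the camera images.
- shaker: fixed bench shaker, grey housing 180 x 110 mm. On top an aluminium pocket with 3 mm play on each side of a 124 x 60 mm part: end walls and corner guides 6 mm thick, straight to 56 mm above the pocket floor, then flaring outwards to 71 mm. Its two long sides are open for 94 mm in the middle, where fingers can stand. Origin: centre of the underside; x along the pocket, y across, z up
- pocket (a point): centre of the pocket floor, 45 mm above the table; x along the pocket's 124 mm length, y across its 60 mm width, z up. Either end of a part may face either way
- catch_tray: blue open-topped catch tray of the sifter, 124 x 60 x 28 mm high, walls 6 mm, lying upright on the table. Origin: centre of its underside; x along its length, y across its width, z up
- silver_screen: screen of the sifter with a silver aluminium frame and steel mesh, 124 x 60 x 20 mm high, frame walls 6 mm, mesh at the bottom, lying mesh down. Origin: centre of its underside; x along its length, y across its width, z up
- lid: solid black lid of the sifter, 124 x 60 x 18 mm, with an orange grip bar on top, 70 mm long (along x), 22 mm wide (y), 28 mm high (18 to 46 mm above the underside). Origin: centre of its underside; x along its length, y across its width, z up
- red_screen: another screen of the same size with a red frame and brass mesh, not wanted now. Origin: centre of its underside; axes as for the silver one
- glass_a: empty clear tasting glass, 80 mm across, 90 mm high, bystander; origin: centre of its underside
- glass_b: empty amber tasting glass, 80 mm across, 90 mm high, bystander; origin: centre of its underside
- cupping_bowl: empty white bowl, 80 mm across, 50 mm high, bystander; origin: centre of its underside
- spoon: steel cupping spoon 160 mm long lying behind the shaker, bystander; origin: underside, x along its length
- sample_tray: empty flat blue sample tray 200 x 110 x 25 mm at the robot's left, larger than the catch tray, bystander; origin: centre of its underside
- jar: closed amber jar, 80 mm across, 110 mm high, at the robot's right, bystander; origin: centre of its underside

How it is judged:
By the outcome, as a careful person would: the job done as asked, in the order asked, and still so for the second after the job is handed in, with the robot touching nothing.
It also fails if it takes over 64 s, if anything falls off the work surface, if the arm or the gripper's body presses on something with over 40 N, if the wrist force passes 120 N, or if a joint passes its speed limit or range.

ROBOT

A 6-joint arm with a two-finger parallel gripper is mounted at the origin on the work surface. World frame = base frame: x ahead of the robot, y to its left, z up, the work surface at z = 0. Lengths are in m, angles in rad, forces in N, time in s.
With the tool pointing down it reaches from about 0.25 to 0.725 m from the base axis. Payload 4 kg.
Tool frame: the origin (TCP) lies at the very end of the fingers, on their centre line; the grasp point (between the pads) lies 19 mm behind it; z points along the fingers, y is the line along which they close (so a half turn about z gives the same grasp; the last joint's range is limited). The gripper opens to 85 mm and grips with 20 to 120 N. Pads are 22 mm wide; open, the fingers measure 114 mm over their backs; the gripper's body (76 mm by 85 mm) begins 54 mm behind the grasp point. The pads swing forward as they close: fully open they stand 13 mm farther back than shut.
Start: joints at [-1.114, 0.241, 0.005, 1.335, 0, 1.571], TCP at [0.221, -0.449, 0.231] pointing down, gripper open.
Joint ranges: [-2.72, 2.72], [-1.05, 1.87], [-1.09, 1.28], [-1.99, 2.15], [-1.42, 1.44], [-3.14, 3.14]. Speed limits (rad/s): [2.79, 2.79, 3.14, 3.14, 3.14, 3.14].

INTERFACE

Orientations are given as a unit quaternion [x, y, z, w].
In Python, from workcell import monitor, viewer, job gives the robot as it stands.
- The arm moves only by the tool arm_command, never from a script. Its argument "increments" is a list of rows, each an object of numbers: "dx", "dy", "dz": the shift along the tool's x, y, z in cm; "wx", "wy", "wz": the turn, a rotation vector about the tool's x, y, z in rad; "grip": the finger opening in cm, from 0 to 8.54. In form: [{"dx": .., "dy": .., "dz": .., "wx": .., "wy": .., "wz": .., "grip": ..}, ...]. A call has 1 to 10 rows; each row is the pose to reach, as a shift and turn from the pose commanded when the call began, along the tool's axes at that moment; what a row does not reach only later rows make up. A row lasts 1/10 s, in which the tool goes at most 50 mm and 8.59 degrees, less where a joint would pass 70% of its speed; a pose out of reach is approached as far as the arm can. A call with a gripper value outside its range is refused whole. The fingers move at their own pace and stop on an object; the grip force is fixed at half the most. Time passes only in rows, so rows that repeat a pose let the fingers close. It gives the time, the measured TCP pose, the force, the opening and the grip force at its end, in the units of the state.
- monitor.get_obs(): the state, without advancing time (a new reading comes with each control period).
- viewer.camera(name): name is "scene" or "top"; returns (picture, depth): 420x560x3 uint8, red, green, blue; 420x560 float32, m along the optical axis (not along the pixel's ray), 0 where there is no reading.
- viewer.get_calibration(name): a dict with "fovy" (degrees; the focal length in pixels is half the picture's height over the tangent of half this angle, whatever the lens; pixels are square), "cx", "cy" (the principal point, pixels), "view" (4x4, takes a point from world to camera coordinates). Camera axes: x right, y up, looking along -z (the intrinsics and any distortion apply to the point x, -y, -z); pixel columns grow to the right and rows downward; lengths in m; the calibration is good to about 2 mm. A picture is of the moment at which its call begins. get_calibration takes no time and is no camera call.
- job.job_done(): hands the job in; it is judged then, once.
The state is a dict: "clock": time; "joint_pos": joint angles; "joint_vel": joint speeds; "tau": joint torques, N m; "eef_pos": TCP position; "tool_rot": TCP orientation; "ft_force": force on the tool from outside, world axes, zero at the start; "ft_torque": the same for the moment, N m; "grip_width": finger opening in m; "grasp_force": force on a finger pad.
Only numpy, scipy, OpenCV 4.12 (cv2) and the standard library are available. Lean on these libraries where they do the work, as an engineer would, in place of code of your own. Each camera call takes 0.05 s, during which the arm holds its last target. There are 200 camera calls.

## Working session

There is one attempt and no reset: what is moved stays moved. The work goes in short steps, Python scripts to look and compute and a tool call to move; the robot and the scene stay as the last step left them, time stands still between calls to the robot, and variables do not carry over. Pictures are saved under pics/ and viewed, at most 10 in all, crops included, and the job is handed in when it is done.

Besides the shell and the picture viewer there is one more tool, called after ">>>" as name([rows], argument=value, ...), one row to a line, values as JSON. arm_command: Moves the arm, as the interface text tells. Its arguments: {"type":"object","properties":{"increments":{"type":"array","items":{"type":"object","properties":{"dx":{"type":"number"},"dy":{"type":"number"},"dz":{"type":"number"},"wx":{"type":"number"},"wy":{"type":"number"},"wz":{"type":"number"},"grip":{"type":"number"}}}}},"required":["increments"]}

```bash
ls; mkdir -p pics; python3 - <<'E'
from workcell import monitor, viewer, job
import cv2,numpy as np
o=monitor.get_obs(); print(o)
for n in("scene","top"):
    c=viewer.get_calibration(n);print(n,c)
    p,d=viewer.camera(n); np.savez(f'{n}0.npz',p=p,d=d); cv2.imwrite(f'pics/{n}0.png',p[:,:,::-1]); print((d>0).mean())
E
```

```text
pics
{'clock': 0.0, 'joint_pos': array([-1.11402159e+00,  2.41396365e-01,  3.71525785e-03,  1.33520244e+00,
        3.90289863e-07,  1.57082695e+00]), 'joint_vel': array([-0.00106568, -0.00035636,  0.00093586, -0.00090082,  0.0003745 ,
       -0.00087428]), 'tau': array([ 1.11519639e-03, -3.72322190e+01,  2.52404702e+01,  1.69816188e-02,
        1.54051045e-04,  4.87367629e-06]), 'eef_pos': array([ 0.22024677, -0.44816751,  0.23041784]), 'tool_rot': array([ 9.74035708e-01,  2.26392028e-01, -2.36105886e-04, -1.01654973e-03]), 'ft_force': array([ 0.83810359, -0.89824372,  0.17568451]), 'ft_torque': array([-0.03612282,  0.01142726,  0.00776768]), 'grasp_force': 0.0, 'grip_width': 0.08542815693349888}
scene {'fovy': 48.30878949886662, 'cx': 282.0159710322393, 'cy': 204.5680335958852, 'view': array([[ 0.83414423,  0.55137509, -0.01374451, -0.48331296],
       [-0.43416876,  0.67179007,  0.60016297,  0.22232007],
       [ 0.34014834, -0.49465504,  0.79975965, -1.49219711],
       [ 0.        ,  0.        ,  0.        ,  1.        ]])}
0.9960884353741497
top {'fovy': 47.496705504309, 'cx': 286.6774422912953, 'cy': 210.1640824584734, 'view': array([[-0.02871272, -0.99952787, -0.01093673,  0.00814395],
       [ 0.98814184, -0.03003325,  0.15057792, -0.59786557],
       [-0.1508353 , -0.00648354,  0.98853765, -1.44924082],
       [ 0.        ,  0.        ,  0.        ,  1.        ]])}
0.9958588435374149
```

View pics/scene0.png

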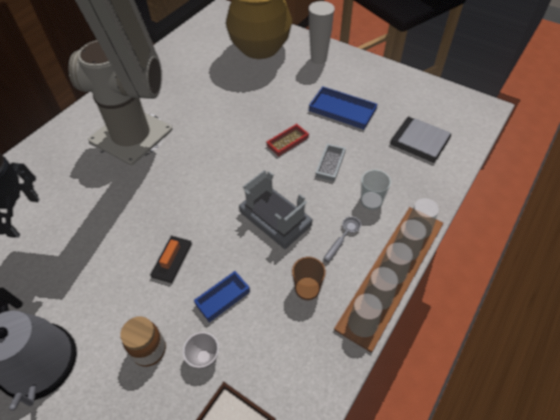

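View pics/top0.png

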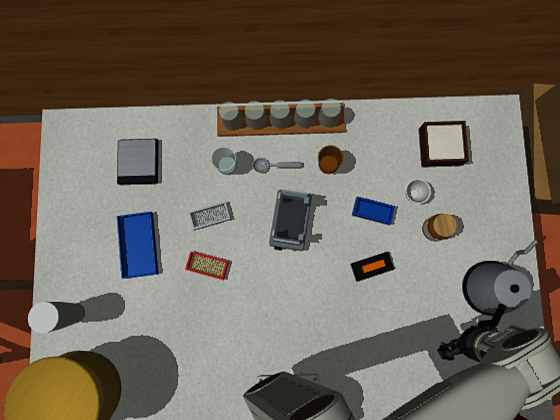

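The scene view shows the tray (222,296), lid (171,259), silver screen (331,163), red screen (288,140) and shaker (275,212). In the top view they're at (374,210), (372,266), (211,215), (207,264) and (292,219). Next I'll measure them in both views.

```bash
cat > h.py <<'E'
import numpy as np,cv2
from workcell import viewer
def cam(n):
    c=viewer.get_calibration(n);f=210/np.tan(np.radians(c['fovy'])/2);return c,f,np.linalg.inv(c['view'])
def world(n,d):
    c,f,M=cam(n);v,u=np.mgrid[:420,:560]
    P=np.stack([(u-c['cx'])/f*d,-(v-c['cy'])/f*d,-d,np.ones_like(d)],-1)
    return (P@M.T)[...,:3]
def ray(n,uv,z):
    c,f,M=cam(n);uv=np.asarray(uv,float)
    D=np.c_[(uv[:,0]-c['cx'])/f,-(uv[:,1]-c['cy'])/f,-np.ones(len(uv))]@M[:3,:3].T
    o=M[:3,3];return o+D*((z-o[2])/D[:,2])[:,None]
def rect(xy):
    (cx,cy),(w,h),a=cv2.minAreaRect(np.float32(xy)*1000)
    if w<h:w,h,a=h,w,a+90
    return np.round([cx,cy,w,h,(a+90)%180-90],1)
E
cat > m.py <<'E'
from h import *
import sys
box={'tray':(374,210),'silver':(211,215),'lid':(372,266),'red':(207,264),'shaker':(292,219),'ga':(224,160),'gb':(330,160),'bowl':(419,191),'jar':(441,227)}
Z={n:np.load(f'{n}0.npz') for n in('scene','top')}
W={n:world(n,Z[n]['d']) for n in Z}
for n in W:
    w=W[n].reshape(-1,3);m=(abs(w[:,2])<.02)&(w[:,0]>.3)&(w[:,0]<.7)&(abs(w[:,1])<.4);print(n,'table z',np.median(w[m,2]))
for k,(u,v) in box.items():
    c=W['top'][v,u]
    for n in W:
        w=W[n];R=.11 if k=='shaker' else .075 if k in('tray','silver','lid','red') else .05
        m=(np.linalg.norm(w[...,:2]-c[:2],axis=-1)<R)&(w[...,2]>.008)&(w[...,2]<.2)
        if k=='lid': pass
        z=w[m][:,2];zt=np.percentile(z,95)
        hz=np.histogram(z,np.arange(0,.13,.004))[0]
        if k=='shaker': m&=w[...,2]>zt-.012
        elif k=='lid':
            print('lid hist',hz); mm=m&(w[...,2]>.034);print('  grip',n,rect(w[mm][:,:2]))
            zt=np.median(z[(z>.012)&(z<.024)]); m&=abs(w[...,2]-zt)<.006
        else: m&=w[...,2]>zt-.006
        print(k,n,'ztop %.1f'%(zt*1e3),m.sum(),rect(w[m][:,:2]),hz if k=='shaker' else '')
E
python3 m.py
```

```text
scene table z 0.0001445114806873926
top table z -0.001096658170089082
tray scene ztop 30.2 395 [ 597.  -287.1  124.3   63.1   73.6] 
tray top ztop 30.4 169 [ 592.1 -283.4  124.5   60.4   73.6] 
silver scene ztop 22.7 194 [597.7 236.9 128.9  60.1 -75.2] 
silver top ztop 24.4 95 [592.6 239.3 123.9  60.2 -75.6] 
lid hist [  0   0  43 138 449 121  24  17  21  17  57 144  29   0   0   0   0   0
   0   0   0   0   0   0   0   0   0   0   0   0   0   0]
  grip scene [ 421.5 -275.2   69.6   23.5  -74. ]
lid scene ztop 18.1 708 [ 420.3 -273.9  127.    62.4  -74.3] 
lid hist [  0   0  58 217 243  73   1   3   2  16  74  57  15   0   0   0   0   0
   0   0   0   0   0   0   0   0   0   0   0   0   0   0]
  grip top [ 416.7 -270.4   69.3   21.1  -73.5]
lid top ztop 16.7 554 [ 416.7 -271.   125.2   59.6  -73.6] 
red scene ztop 23.0 190 [438.8 244.9 125.8  65.3  73.7] 
red top ztop 23.8 135 [434.2 248.4 124.9  59.8  72.9] 
shaker scene ztop 114.2 381 [571.7 -22.1 157.8  92.5 -10.3] [  0   0  34  46  63  55  62  71 146 378 465 641  88  44  51  47  46  56
  50  51  55  64  50  64  51  57  57  75 139  84   1   0]
shaker top ztop 114.0 299 [569.  -19.1 155.8  91.4 -10.9] [  0   0   5   1   5   4  14  45 192 358 494 400  95  19   4   4   8   5
   5   5   8   6   7  14  26  37  43  87 101  45   4   1]
ga scene ztop 89.4 126 [769.6 185.7  79.9  62.9 -45.5] 
ga top ztop 90.1 64 [769.4 188.8  77.7  55.9 -62.1] 
gb scene ztop 90.3 202 [ 755.9 -152.9   79.    77.   -57.3] 
gb top ztop 90.1 73 [ 757.2 -150.    78.3   65.7   68.1] 
bowl scene ztop 50.9 221 [ 648.8 -426.7   77.4   76.    37.9] 
bowl top ztop 49.9 79 [ 650.  -429.5   77.8   57.5   31.5] 
jar scene ztop 112.7 799 [ 533.  -480.5   67.6   66.4   41.1] 
jar top ztop 112.1 316 [ 529.  -476.4   66.9   66.9  -64.2]
```

```bash
cat > inc.py <<'E'
import numpy as np,sys
from workcell import monitor
from scipy.spatial.transform import Rotation as R
def inc(t,th,src=None):
    """increments (cm, rad) from current measured pose to TCP t (m), tool-x heading th (deg), tool straight down"""
    o=monitor.get_obs();R0=R.from_quat(o['tool_rot']);p=o['eef_pos']
    Rt=R.from_euler('z',th,degrees=True)*R.from_euler('x',180,degrees=True)
    d=R0.inv().apply(np.array(t)-p)*100;w=(R0.inv()*Rt).as_rotvec()
    X=R0.as_matrix()[:,0]
    print('now',np.round(p*1e3,1),'th %.2f'%np.degrees(np.arctan2(X[1],X[0])),'j',np.round(o['joint_pos'],2),'d',np.round(d,2),'w',np.round(w,3),'clk %.2f'%o['clock'],'F',np.round(o['ft_force'],1),'grip',round(o['grip_width'],4))
if __name__=='__main__':
    a=list(map(float,sys.argv[1:]));inc(a[:3],a[3])
E
python3 inc.py .5945 -.285 .15 73.6
```

```text
now [ 220.3 -448.3  230.5] th 26.17 j [-1.11  0.24  0.    1.34  0.    1.57] d [40.78  1.87  8.05] w [-0.002 -0.001 -0.828] clk 0.10 F [-0.3 -0.6  0.1] grip 0.0856
```

>>> arm_command([
  {"dx":40.7,"dy":1.9,"dz":8.0,"wz":-0.828,"grip":8.54},
  {"dx":40.7,"dy":1.9,"dz":8.0,"wz":-0.828,"grip":8.54},
  {"dx":40.7,"dy":1.9,"dz":8.0,"wz":-0.828,"grip":8.54},
  {"dx":40.7,"dy":1.9,"dz":8.0,"wz":-0.828,"grip":8.54},
  {"dx":40.7,"dy":1.9,"dz":8.0,"wz":-0.828,"grip":8.54},
  {"dx":40.7,"dy":1.9,"dz":8.0,"wz":-0.828,"grip":8.54},
  {"dx":40.7,"dy":1.9,"dz":8.0,"wz":-0.828,"grip":8.54},
  {"dx":40.7,"dy":1.9,"dz":8.0,"wz":-0.828,"grip":8.54},
  {"dx":40.7,"dy":1.9,"dz":8.0,"wz":-0.828,"grip":8.54},
  {"dx":40.7,"dy":1.9,"dz":8.0,"wz":-0.828,"grip":8.54},
])

```text
validation failed for argument at $.in...
```

```bash
python3 inc.py .5945 -.285 .02 73.6; python3 - <<'E'
from h import *
for n in('scene','top'):
    p,d=viewer.camera(n);np.savez(f'{n}1.npz',p=p,d=d)
    w=world(n,d);m=(np.linalg.norm(w[...,:2]-[.594,-.285],axis=-1)<.07)&(w[...,2]>.06)&(w[...,2]<.25)
    print(n,np.histogram(w[m][:,2],np.arange(.06,.25,.01)))
    z=w[m];print('low pts',np.round(z[np.argsort(z[:,2])[:12]]*1e3))
p=np.load('scene1.npz')['p'];cv2.imwrite('pics/s1.png',cv2.resize(p[200:340,150:310],None,fx=4,fy=4)[:,:,::-1])
E
```

```text
now [ 220.3 -448.3  230.5] th 26.17 j [-1.11  0.24  0.    1.34  0.    1.57] d [40.78  1.89 21.05] w [-0.002 -0.001 -0.828] clk 0.10 F [-0.3 -0.6  0.1] grip 0.0856
scene (array([0, 0, 0, 0, 0, 0, 0, 0, 0, 0, 0, 0, 0, 0, 0, 0, 0, 0]), array([0.06, 0.07, 0.08, 0.09, 0.1 , 0.11, 0.12, 0.13, 0.14, 0.15, 0.16,
       0.17, 0.18, 0.19, 0.2 , 0.21, 0.22, 0.23, 0.24]))
low pts []
top (array([0, 0, 0, 0, 0, 0, 0, 0, 0, 0, 0, 0, 0, 0, 0, 0, 0, 0]), array([0.06, 0.07, 0.08, 0.09, 0.1 , 0.11, 0.12, 0.13, 0.14, 0.15, 0.16,
       0.17, 0.18, 0.19, 0.2 , 0.21, 0.22, 0.23, 0.24]))
low pts []
```

View pics/s1.png

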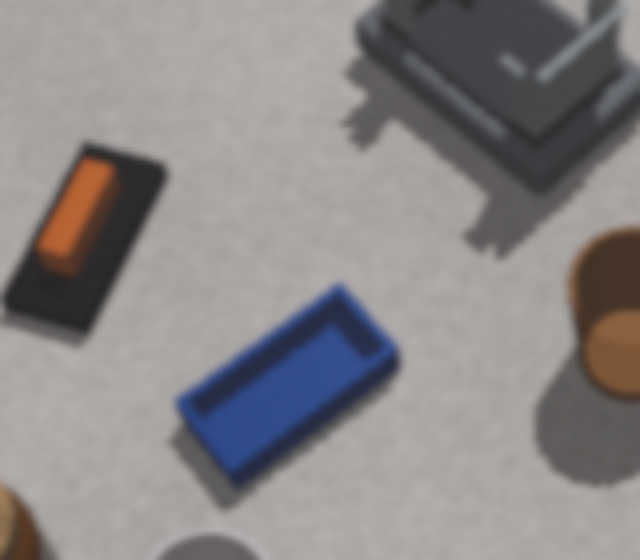

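The picture shows the tray, lid and shaker unmoved. The call was refused, so I'll try again with every field filled in.

>>> arm_command([
  {"dx":40.7,"dy":1.9,"dz":8.0,"wx":0,"wy":0,"wz":-0.828,"grip":8.5},
  {"dx":40.7,"dy":1.9,"dz":8.0,"wx":0,"wy":0,"wz":-0.828,"grip":8.5},
  {"dx":40.7,"dy":1.9,"dz":8.0,"wx":0,"wy":0,"wz":-0.828,"grip":8.5},
  {"dx":40.7,"dy":1.9,"dz":8.0,"wx":0,"wy":0,"wz":-0.828,"grip":8.5},
  {"dx":40.7,"dy":1.9,"dz":8.0,"wx":0,"wy":0,"wz":-0.828,"grip":8.5},
  {"dx":40.7,"dy":1.9,"dz":8.0,"wx":0,"wy":0,"wz":-0.828,"grip":8.5},
  {"dx":40.7,"dy":1.9,"dz":8.0,"wx":0,"wy":0,"wz":-0.828,"grip":8.5},
  {"dx":40.7,"dy":1.9,"dz":8.0,"wx":0,"wy":0,"wz":-0.828,"grip":8.5},
  {"dx":40.7,"dy":1.9,"dz":8.0,"wx":0,"wy":0,"wz":-0.828,"grip":8.5},
  {"dx":40.7,"dy":1.9,"dz":8.0,"wx":0,"wy":0,"wz":-0.828,"grip":8.5},
])

```text
clock: 1.2
eef_pos: [0.5955, -0.2843, 0.1493]
tool_rot: [0.8, 0.601, -0.001, -0.001]
ft_force: [-0.8, -0.3, 0.6]
grip_width: 0.0851
grasp_force: 0.0
```

```bash
python3 inc.py .5945 -.285 .01 73.6; python3 - <<'E'
from h import *
for n in('scene','top'):
    p,d=viewer.camera(n);np.savez(f'{n}1.npz',p=p,d=d)
    w=world(n,d);m=(np.linalg.norm(w[...,:2]-[.594,-.285],axis=-1)<.07)&(w[...,2]>.06)&(w[...,2]<.25)
    print(n,np.histogram(w[m][:,2],np.arange(.06,.25,.01))[0])
    z=w[m];print('low pts',np.round(z[np.argsort(z[:,2])[:12]]*1e3).tolist())
p=np.load('scene1.npz')['p'];cv2.imwrite('pics/s1b.png',cv2.resize(p[170:320,150:310],None,fx=3,fy=3)[:,:,::-1])
E
```

```text
now [ 595.5 -284.3  149.3] th 73.83 j [-0.45  0.6   0.35  1.31  0.    1.41] d [-0.1  -0.04 13.93] w [-0.002 -0.     0.004] clk 1.20 F [-0.8 -0.3  0.6] grip 0.0851
scene [ 0  0  0  0  0  0  0  0  0  0 15 22  9  2 10 22 45 44]
low pts [[555.0, -273.0, 162.0], [553.0, -278.0, 162.0], [641.0, -304.0, 163.0], [556.0, -271.0, 163.0], [643.0, -303.0, 164.0], [555.0, -276.0, 165.0], [643.0, -307.0, 165.0], [557.0, -278.0, 166.0], [553.0, -280.0, 166.0], [556.0, -273.0, 166.0], [637.0, -306.0, 167.0], [554.0, -278.0, 167.0]]
top [0 0 0 0 0 0 0 0 0 0 0 0 0 0 0 2 3 3]
low pts [[658.0, -288.0, 213.0], [662.0, -288.0, 218.0], [663.0, -289.0, 227.0], [660.0, -288.0, 228.0], [657.0, -288.0, 229.0], [654.0, -288.0, 230.0], [663.0, -290.0, 238.0], [660.0, -289.0, 238.0], [657.0, -288.0, 243.0], [577.0, -258.0, 246.0]]
```

View pics/s1b.png

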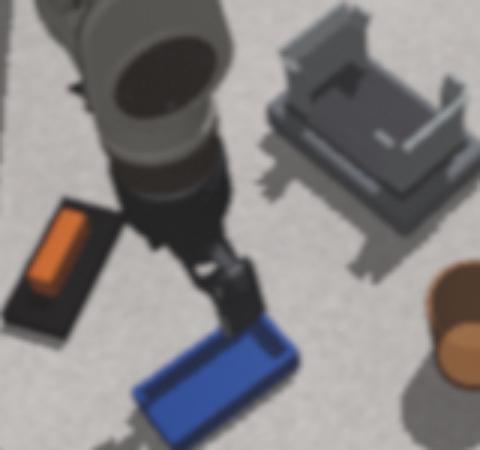

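The tips of the open fingers stand 13 mm above the TCP, centred over the tray. Descend and close.

>>> arm_command([
  {"dx":-0.1,"dy":0,"dz":5,"wx":0,"wy":0,"wz":0,"grip":8.5},
  {"dx":-0.1,"dy":0,"dz":10,"wx":0,"wy":0,"wz":0,"grip":8.5},
  {"dx":-0.1,"dy":0,"dz":13,"wx":0,"wy":0,"wz":0,"grip":8.5},
  {"dx":-0.1,"dy":0,"dz":14.6,"wx":0,"wy":0,"wz":0,"grip":8.5},
  {"dx":-0.1,"dy":0,"dz":14.6,"wx":0,"wy":0,"wz":0,"grip":8.5},
  {"dx":-0.1,"dy":0,"dz":14.6,"wx":0,"wy":0,"wz":0,"grip":3},
  {"dx":-0.1,"dy":0,"dz":14.6,"wx":0,"wy":0,"wz":0,"grip":3},
  {"dx":-0.1,"dy":0,"dz":14.6,"wx":0,"wy":0,"wz":0,"grip":3},
  {"dx":-0.1,"dy":0,"dz":14.6,"wx":0,"wy":0,"wz":0,"grip":3},
  {"dx":-0.1,"dy":0,"dz":14.6,"wx":0,"wy":0,"wz":0,"grip":3},
])

```text
clock: 2.3
eef_pos: [0.5954, -0.2886, 0.0082]
tool_rot: [0.801, 0.599, 0.001, 0.002]
ft_force: [-1.2, -1.7, 6.7]
grip_width: 0.0584
grasp_force: 67.9
```

>>> arm_command([
  {"dx":0,"dy":0,"dz":-1,"wx":0,"wy":0,"wz":0,"grip":3},
  {"dx":0,"dy":0,"dz":-4,"wx":0,"wy":0,"wz":0,"grip":3},
  {"dx":0,"dy":0,"dz":-8,"wx":0,"wy":0,"wz":0,"grip":3},
  {"dx":0,"dy":0,"dz":-12,"wx":0,"wy":0,"wz":0,"grip":3},
  {"dx":0,"dy":0,"dz":-15,"wx":0,"wy":0,"wz":0,"grip":3},
  {"dx":0,"dy":0,"dz":-17,"wx":0,"wy":0,"wz":0,"grip":3},
  {"dx":0,"dy":0,"dz":-17,"wx":0,"wy":0,"wz":0,"grip":3},
])

```text
clock: 3.0
eef_pos: [0.5959, -0.288, 0.1801]
tool_rot: [0.801, 0.599, 0.002, 0.004]
ft_force: [0.7, -0.6, -1.6]
grip_width: 0.0581
grasp_force: 67.1
```

```bash
python3 inc.py .5705 -.0205 .20 169.3
```

```text
now [ 595.9 -288.   180.1] th 73.63 j [-0.45  0.59  0.39  1.37  0.    1.41] d [24.95 -9.96 -2.1 ] w [ 0.005  0.008 -1.67 ] clk 3.00 F [ 0.7 -0.6 -1.6] grip 0.0581
```

>>> arm_command([
  {"dx":5,"dy":-2,"dz":-2.1,"wx":0.005,"wy":0.008,"wz":-1.67,"grip":3},
  {"dx":25,"dy":-10,"dz":-2.1,"wx":0.005,"wy":0.008,"wz":-1.67,"grip":3},
  {"dx":25,"dy":-10,"dz":-2.1,"wx":0.005,"wy":0.008,"wz":-1.67,"grip":3},
  {"dx":25,"dy":-10,"dz":-2.1,"wx":0.005,"wy":0.008,"wz":-1.67,"grip":3},
  {"dx":25,"dy":-10,"dz":-2.1,"wx":0.005,"wy":0.008,"wz":-1.67,"grip":3},
  {"dx":25,"dy":-10,"dz":-2.1,"wx":0.005,"wy":0.008,"wz":-1.67,"grip":3},
  {"dx":25,"dy":-10,"dz":-2.1,"wx":0.005,"wy":0.008,"wz":-1.67,"grip":3},
  {"dx":25,"dy":-10,"dz":-2.1,"wx":0.005,"wy":0.008,"wz":-1.67,"grip":3},
  {"dx":25,"dy":-10,"dz":-2.1,"wx":0.005,"wy":0.008,"wz":-1.67,"grip":3},
  {"dx":25,"dy":-10,"dz":-2.1,"wx":0.005,"wy":0.008,"wz":-1.67,"grip":3},
])

```text
clock: 4.0
eef_pos: [0.5673, -0.0187, 0.1945]
tool_rot: [0.174, 0.985, 0.001, -0.005]
ft_force: [-0.8, -0.2, -1.7]
grip_width: 0.0589
grasp_force: 67.0
```

```bash
python3 inc.py .5705 -.0205 .20 169.3
```

```text
now [567.3 -18.7 194.5] th 159.95 j [-0.04  0.4   0.13  1.31  0.    0.31] d [-0.35 -0.06 -0.56] w [ 0.001 -0.011 -0.163] clk 4.00 F [-0.8 -0.2 -1.7] grip 0.0589
```

>>> arm_command([
  {"dx":-0.3,"dy":0,"dz":-0.5,"wx":0.001,"wy":-0.011,"wz":-0.163,"grip":3},
  {"dx":-0.3,"dy":0,"dz":-0.5,"wx":0.001,"wy":-0.011,"wz":-0.163,"grip":3},
  {"dx":-0.3,"dy":0,"dz":-0.5,"wx":0.001,"wy":-0.011,"wz":-0.163,"grip":3},
  {"dx":-0.3,"dy":0,"dz":-0.5,"wx":0.001,"wy":-0.011,"wz":-0.163,"grip":3},
])

```text
clock: 4.4
eef_pos: [0.5708, -0.0202, 0.2005]
tool_rot: [0.098, 0.995, 0.0, 0.001]
ft_force: [0.2, -0.3, -1.1]
grip_width: 0.0583
grasp_force: 67.0
```

```bash
python3 inc.py .5705 -.0205 .20 169.3; python3 inc.py .5705 -.0205 .20 169.3;cat > look.py <<'E'
from h import *
import sys
def blue(p):
    h=cv2.cvtColor(p,cv2.COLOR_RGB2HSV);return (h[...,0]>105)&(h[...,0]<130)&(h[...,1]>120)
def held(tag,c,zr,mask=None,R=.08):
    for n in('scene','top'):
        p,d=viewer.camera(n);np.savez(f'{n}{tag}.npz',p=p,d=d)
        w=world(n,d);m=(np.linalg.norm(w[...,:2]-c,axis=-1)<R)&(w[...,2]>zr[0])&(w[...,2]<zr[1])
        if mask: m&=mask(p)
        q=w[m];print(n,m.sum(),rect(q[:,:2]),'z',np.percentile(q[:,2],[2,50,98]).round(4))
E
python3 - <<'E'
from look import *
held(2,[.5705,-.0205],[.20,.235],blue)
p=np.load('scene2.npz')['p'];q=np.load('top2.npz')['p']
a=cv2.resize(p[120:270,200:360],None,fx=2.5,fy=2.5);b=cv2.resize(q[140:290,210:370],None,fx=2.5,fy=2.5)
cv2.imwrite('pics/s2.png',np.hstack([a,b])[:,:,::-1])
E
```

```text
now [570.8 -20.2 200.5] th 168.78 j [-0.04  0.39  0.14  1.31  0.    0.16] d [ 0.02 -0.04  0.05] w [ 0.001  0.002 -0.009] clk 4.40 F [ 0.2 -0.3 -1.1] grip 0.0583
now [570.8 -20.2 200.5] th 168.78 j [-0.04  0.39  0.14  1.31  0.    0.16] d [ 0.02 -0.04  0.05] w [ 0.001  0.002 -0.009] clk 4.40 F [ 0.2 -0.3 -1.1] grip 0.0583
scene 346 [591.4 -24.9  91.2  59.5 -13.4] z [0.2002 0.2158 0.2224]Traceback (most recent call last):
  File "<stdin>", line 2, in <module>
  File "look.py", line 10, in held
    q=w[m];print(n,m.sum(),rect(q[:,:2]),'z',np.percentile(q[:,2],[2,50,98]).round(4))
                                             ~~~~~~~~~~~~~^^^^^^^^^^^^^^^^^^
    return _quantile_unchecked(
        a, q, axis, out, overwrite_input, method, keepdims, weights)
    return _ureduce(a,
                    func=_quantile_ureduce_func,
    ...<5 lines>...
                    overwrite_input=overwrite_input,
                    method=method)
    r = func(a, **kwargs)
    result = _quantile(arr,
                       quantiles=q,
    ...<2 lines>...
                       out=out,
                       weights=wgt)
    slices_having_nans = np.isnan(arr[-1, ...])
                                  ~~~^^^^^^^^^
IndexError: index -1 is out of bounds for axis 0 with size 0
```

```bash
python3 - <<'E'
from look import *
p=np.load('scene2.npz');w=world('scene',p['d']);m=blue(p['p'])&(np.linalg.norm(w[...,:2]-[.5705,-.0205],axis=-1)<.1)&(w[...,2]>.15)
a=np.radians(-11.2);q=w[m];l=(q[:,:2]-[.5708,-.0202])@np.array([[np.cos(a),-np.sin(a)],[np.sin(a),np.cos(a)]])
for lo,hi in((.19,.195),(.2,.21),(.214,.228)):
    s=l[(q[:,2]>lo)&(q[:,2]<hi)];print(lo,hi,len(s),(np.percentile(s,[0,1,5,50,95,99,100],axis=0)*1e3).round(1).tolist())
print(np.histogram(q[:,2],np.arange(.17,.25,.004)))
a_=cv2.resize(p['p'][120:270,200:360],None,fx=4,fy=4);cv2.imwrite('pics/s2.png',a_[:,:,::-1])
E
```

```text
0.19 0.195 10 [[-23.8, -3.5], [-23.7, -3.0], [-23.4, -0.8], [2.5, 8.8], [35.4, 24.6], [39.4, 26.6], [40.4, 27.1]]
0.2 0.21 102 [[-20.0, -29.4], [-19.9, -29.4], [-14.8, -28.8], [27.8, 3.2], [63.1, 26.8], [64.4, 27.4], [65.1, 28.4]]
0.214 0.228 197 [[-23.4, -30.7], [-21.8, -29.7], [-13.7, -29.1], [48.4, -2.9], [63.9, 27.3], [64.9, 29.0], [66.1, 30.5]]
(array([  0,   0,   0,   0,   0,   4, 151, 172,  30,  27,  45,  60, 122,
        15,   0,   2,   0,   2,   0]), array([0.17 , 0.174, 0.178, 0.182, 0.186, 0.19 , 0.194, 0.198, 0.202,
       0.206, 0.21 , 0.214, 0.218, 0.222, 0.226, 0.23 , 0.234, 0.238,
       0.242, 0.246]))
```

View pics/s2.png

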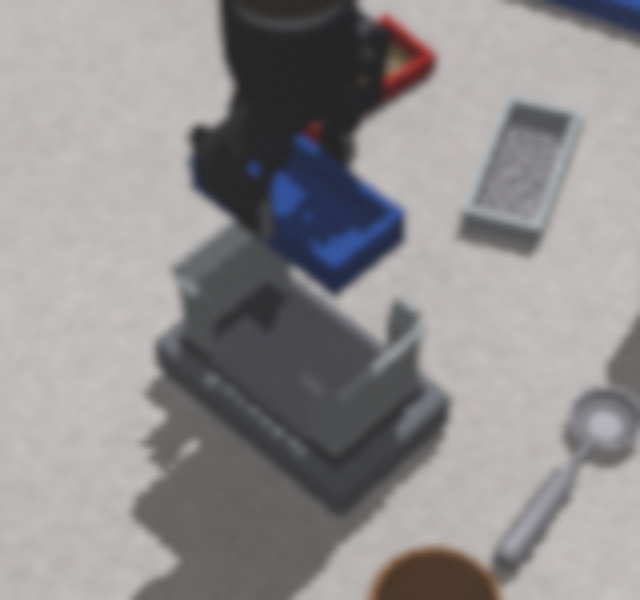

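The tray is held level above the pocket, with its far end at crop pixel (400,215). I'll correct by about 1.5 mm and lower it in steps.

>>> arm_command([
  {"dx":0.06,"dy":-0.15,"dz":2,"wx":0.001,"wy":0.002,"wz":-0.009,"grip":3},
  {"dx":0.06,"dy":-0.15,"dz":4,"wx":0.001,"wy":0.002,"wz":-0.009,"grip":3},
  {"dx":0.06,"dy":-0.15,"dz":6,"wx":0.001,"wy":0.002,"wz":-0.009,"grip":3},
  {"dx":0.06,"dy":-0.15,"dz":7.5,"wx":0.001,"wy":0.002,"wz":-0.009,"grip":3},
  {"dx":0.06,"dy":-0.15,"dz":8.5,"wx":0.001,"wy":0.002,"wz":-0.009,"grip":3},
  {"dx":0.06,"dy":-0.15,"dz":9,"wx":0.001,"wy":0.002,"wz":-0.009,"grip":3},
  {"dx":0.06,"dy":-0.15,"dz":9.5,"wx":0.001,"wy":0.002,"wz":-0.009,"grip":3},
  {"dx":0.06,"dy":-0.15,"dz":9.5,"wx":0.001,"wy":0.002,"wz":-0.009,"grip":3},
])

```text
clock: 5.3
eef_pos: [0.5708, -0.0216, 0.1061]
tool_rot: [0.092, 0.996, -0.0, 0.001]
ft_force: [0.5, 0.8, -1.1]
grip_width: 0.0584
grasp_force: 67.0
```

```bash
python3 inc.py .5699 -.0215 .055 169.3; python3 - <<'E'
from look import *
p,d=viewer.camera('scene');w=world('scene',d);np.savez('scene3.npz',p=p,d=d)
m=blue(p)&(np.linalg.norm(w[...,:2]-[.5705,-.0205],axis=-1)<.1)&(w[...,2]>.08)
a=np.radians(-10.7);U=np.array([[np.cos(a),-np.sin(a)],[np.sin(a),np.cos(a)]])
q=w[m];l=(q[:,:2]-[.5717,-.0221])@U
print((np.percentile(l,[0,1,5,95,99,100],axis=0)*1e3).round(1).tolist(),np.percentile(q[:,2],[1,99]))
E
```

```text
now [570.8 -21.6 106.1] th 169.40 j [-0.04  0.46 -0.01  1.09 -0.    0.15] d [ 0.1  -0.    5.11] w [-0.     0.001  0.002] clk 5.30 F [ 0.5  0.8 -1.1] grip 0.0584
[[-38.1, -31.2], [-21.5, -29.7], [-16.2, -28.5], [62.2, 26.7], [63.4, 28.6], [64.7, 29.4]] [0.10032345 0.16171216]
```

>>> arm_command([
  {"dx":0.1,"dy":0,"dz":0.7,"wx":0,"wy":0.001,"wz":0,"grip":3},
  {"dx":0.1,"dy":0,"dz":1.4,"wx":0,"wy":0.001,"wz":0,"grip":3},
  {"dx":0.1,"dy":0,"dz":2.1,"wx":0,"wy":0.001,"wz":0,"grip":3},
  {"dx":0.1,"dy":0,"dz":2.8,"wx":0,"wy":0.001,"wz":0,"grip":3},
  {"dx":0.1,"dy":0,"dz":3.5,"wx":0,"wy":0.001,"wz":0,"grip":3},
  {"dx":0.1,"dy":0,"dz":4.1,"wx":0,"wy":0.001,"wz":0,"grip":3},
  {"dx":0.1,"dy":0,"dz":4.5,"wx":0,"wy":0.001,"wz":0,"grip":3},
  {"dx":0.1,"dy":0,"dz":4.8,"wx":0,"wy":0.001,"wz":0,"grip":3},
  {"dx":0.1,"dy":0,"dz":4.8,"wx":0,"wy":0.001,"wz":0,"grip":3},
])

```text
clock: 6.25
eef_pos: [0.5697, -0.0214, 0.0578]
tool_rot: [0.092, 0.996, -0.0, -0.0]
ft_force: [0.6, -0.0, -1.5]
grip_width: 0.0586
grasp_force: 67.0
```

>>> arm_command([
  {"dx":0,"dy":0,"dz":0.1,"wx":0,"wy":0,"wz":0,"grip":3},
  {"dx":0,"dy":0,"dz":0.2,"wx":0,"wy":0,"wz":0,"grip":3},
  {"dx":0,"dy":0,"dz":0.3,"wx":0,"wy":0,"wz":0,"grip":3},
  {"dx":0,"dy":0,"dz":0.4,"wx":0,"wy":0,"wz":0,"grip":3},
  {"dx":0,"dy":0,"dz":0.45,"wx":0,"wy":0,"wz":0,"grip":3},
  {"dx":0,"dy":0,"dz":0.45,"wx":0,"wy":0,"wz":0,"grip":3},
])

```text
clock: 6.85
eef_pos: [0.5698, -0.0214, 0.0537]
tool_rot: [0.092, 0.996, -0.0, 0.0]
ft_force: [0.1, -1.0, -2.7]
grip_width: 0.0584
grasp_force: 67.0
```

>>> arm_command([
  {"dx":0,"dy":0,"dz":0.1,"wx":0,"wy":0,"wz":0,"grip":3},
  {"dx":0,"dy":0,"dz":0.2,"wx":0,"wy":0,"wz":0,"grip":3},
  {"dx":0,"dy":0,"dz":0.2,"wx":0,"wy":0,"wz":0,"grip":3},
])

```text
clock: 7.15
eef_pos: [0.5701, -0.0214, 0.0533]
tool_rot: [0.092, 0.996, -0.0, 0.001]
ft_force: [-3.3, -0.7, 7.1]
grip_width: 0.0587
grasp_force: 67.9
```

Contact is at the expected height (TCP 53.3 mm). Release and rise.

>>> arm_command([
  {"dx":0,"dy":0,"dz":0,"wx":0,"wy":0,"wz":0,"grip":8.5},
  {"dx":0,"dy":0,"dz":0,"wx":0,"wy":0,"wz":0,"grip":8.5},
  {"dx":0,"dy":0,"dz":0,"wx":0,"wy":0,"wz":0,"grip":8.5},
  {"dx":0,"dy":0,"dz":0,"wx":0,"wy":0,"wz":0,"grip":8.5},
  {"dx":0,"dy":0,"dz":-2,"wx":0,"wy":0,"wz":0,"grip":8.5},
  {"dx":0,"dy":0,"dz":-6,"wx":0,"wy":0,"wz":0,"grip":8.5},
  {"dx":0,"dy":0,"dz":-10,"wx":0,"wy":0,"wz":0,"grip":8.5},
  {"dx":0,"dy":0,"dz":-15,"wx":0,"wy":0,"wz":0,"grip":8.5},
  {"dx":0,"dy":0,"dz":-15,"wx":0,"wy":0,"wz":0,"grip":8.5},
])

```text
clock: 8.05
eef_pos: [0.5742, -0.0215, 0.2098]
tool_rot: [0.092, 0.996, 0.0, 0.008]
ft_force: [0.8, -0.2, 0.6]
grip_width: 0.085
grasp_force: 0.0
```

```bash
python3 inc.py .5926 .2367 .15 104.5; python3 - <<'E'
from look import *
from look import blue
p,d=viewer.camera('scene');np.savez('scene4.npz',p=p,d=d)
w=world('scene',d);m=blue(p)&(np.linalg.norm(w[...,:2]-[.5705,-.0205],axis=-1)<.1)
print(np.histogram(w[m][:,2],np.arange(.03,.1,.004)))
cv2.imwrite('pics/s4.png',cv2.resize(p[120:270,200:360],None,fx=3,fy=3)[:,:,::-1])
E
```

```text
now [574.2 -21.5 209.8] th 169.41 j [-0.04  0.39  0.15  1.32 -0.    0.15] d [ 3.03 25.71  5.98] w [0.01  0.012 1.133] clk 8.05 F [ 0.8 -0.2  0.6] grip 0.085
(array([  0,   0,   0,   1, 136, 201,  25,  11,  32,  54, 110,  29,   1,
         1,   0,   0,   0]), array([0.03 , 0.034, 0.038, 0.042, 0.046, 0.05 , 0.054, 0.058, 0.062,
       0.066, 0.07 , 0.074, 0.078, 0.082, 0.086, 0.09 , 0.094, 0.098]))
```

View pics/s4.png

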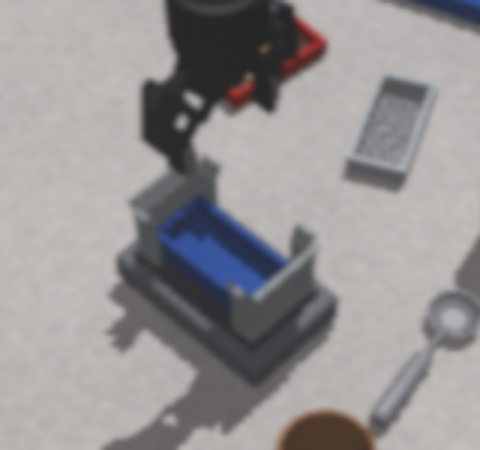

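>>> arm_command([
  {"dx":0.5,"dy":4,"dz":0,"wx":0.01,"wy":0.012,"wz":1.135,"grip":8.5},
  {"dx":1,"dy":9,"dz":0,"wx":0.01,"wy":0.012,"wz":1.135,"grip":8.5},
  {"dx":2,"dy":14,"dz":0,"wx":0.01,"wy":0.012,"wz":1.135,"grip":8.5},
  {"dx":2.5,"dy":19,"dz":1,"wx":0.01,"wy":0.012,"wz":1.135,"grip":8.5},
  {"dx":3,"dy":24,"dz":3,"wx":0.01,"wy":0.012,"wz":1.135,"grip":8.5},
  {"dx":3,"dy":25.8,"dz":5,"wx":0.01,"wy":0.012,"wz":1.135,"grip":8.5},
  {"dx":3,"dy":25.8,"dz":5,"wx":0.01,"wy":0.012,"wz":1.135,"grip":8.5},
  {"dx":3,"dy":25.8,"dz":5,"wx":0.01,"wy":0.012,"wz":1.135,"grip":8.5},
  {"dx":3,"dy":25.8,"dz":5,"wx":0.01,"wy":0.012,"wz":1.135,"grip":8.5},
  {"dx":3,"dy":25.8,"dz":5,"wx":0.01,"wy":0.012,"wz":1.135,"grip":8.5},
])

```text
clock: 9.1
eef_pos: [0.5872, 0.2374, 0.1505]
tool_rot: [0.612, 0.791, -0.005, -0.006]
ft_force: [0.7, -0.9, 0.5]
grip_width: 0.0853
grasp_force: 0.0
```

```bash
python3 inc.py .593 .2374 .002 104.6
```

```text
now [587.2 237.4 150.5] th 104.51 j [0.38 0.56 0.27 1.3  0.01 1.7 ] d [-0.2   0.79 14.83] w [-0.016 -0.004 -0.002] clk 9.10 F [ 0.7 -0.9  0.5] grip 0.0853
```

>>> arm_command([
  {"dx":-0.2,"dy":0.75,"dz":3,"wx":-0.016,"wy":-0.004,"wz":-0.002,"grip":8.5},
  {"dx":-0.2,"dy":0.75,"dz":6,"wx":-0.016,"wy":-0.004,"wz":-0.002,"grip":8.5},
  {"dx":-0.2,"dy":0.75,"dz":9,"wx":-0.016,"wy":-0.004,"wz":-0.002,"grip":8.5},
  {"dx":-0.2,"dy":0.75,"dz":10,"wx":-0.016,"wy":-0.004,"wz":-0.002,"grip":8.5},
  {"dx":-0.2,"dy":0.75,"dz":10,"wx":-0.016,"wy":-0.004,"wz":-0.002,"grip":8.5},
  {"dx":-0.2,"dy":0.75,"dz":10,"wx":-0.016,"wy":-0.004,"wz":-0.002,"grip":8.5},
])

```text
clock: 9.7
eef_pos: [0.595, 0.2378, 0.0528]
tool_rot: [0.612, 0.791, 0.002, 0.001]
ft_force: [0.1, 0.4, 0.1]
grip_width: 0.0852
grasp_force: 0.0
```

```bash
python3 inc.py .593 .2374 .002 104.6
```

```text
now [595.  237.8  52.8] th 104.51 j [ 0.38  0.63  0.13  1.07 -0.    1.7 ] d [ 0.01 -0.23  5.08] w [ 0.004 -0.    -0.002] clk 9.70 F [0.1 0.4 0.1] grip 0.0852
```

>>> arm_command([
  {"dx":0,"dy":-0.15,"dz":2,"wx":0.003,"wy":0,"wz":0,"grip":8.5},
  {"dx":0,"dy":-0.15,"dz":4,"wx":0.003,"wy":0,"wz":0,"grip":8.5},
  {"dx":0,"dy":-0.15,"dz":5,"wx":0.003,"wy":0,"wz":0,"grip":8.5},
  {"dx":0,"dy":-0.15,"dz":5,"wx":0.003,"wy":0,"wz":0,"grip":8.5},
  {"dx":0,"dy":-0.15,"dz":5,"wx":0.003,"wy":0,"wz":0,"grip":3},
  {"dx":0,"dy":-0.15,"dz":5,"wx":0.003,"wy":0,"wz":0,"grip":3},
  {"dx":0,"dy":-0.15,"dz":5,"wx":0.003,"wy":0,"wz":0,"grip":3},
  {"dx":0,"dy":-0.15,"dz":5,"wx":0.003,"wy":0,"wz":0,"grip":3},
  {"dx":0,"dy":-0.15,"dz":5,"wx":0.003,"wy":0,"wz":0,"grip":3},
])

```text
clock: 10.6
eef_pos: [0.5943, 0.2379, 0.0037]
tool_rot: [0.612, 0.791, 0.001, 0.001]
ft_force: [1.4, 0.4, 6.0]
grip_width: 0.0581
grasp_force: 66.9
```

>>> arm_command([
  {"dx":0,"dy":0,"dz":-1,"wx":0,"wy":0,"wz":0,"grip":3},
  {"dx":0,"dy":0,"dz":-4,"wx":0,"wy":0,"wz":0,"grip":3},
  {"dx":0,"dy":0,"dz":-7,"wx":0,"wy":0,"wz":0,"grip":3},
  {"dx":0,"dy":0,"dz":-10,"wx":0,"wy":0,"wz":0,"grip":3},
  {"dx":0,"dy":0,"dz":-13,"wx":0,"wy":0,"wz":0,"grip":3},
  {"dx":0,"dy":0,"dz":-16,"wx":0,"wy":0,"wz":0,"grip":3},
  {"dx":0,"dy":0,"dz":-19,"wx":0,"wy":0,"wz":0,"grip":3},
  {"dx":0,"dy":0,"dz":-19,"wx":0,"wy":0,"wz":0,"grip":3},
  {"dx":0,"dy":0,"dz":-19,"wx":0,"wy":0,"wz":0,"grip":3},
])

```text
clock: 11.5
eef_pos: [0.593, 0.2374, 0.1922]
tool_rot: [0.612, 0.791, 0.0, 0.0]
ft_force: [0.5, -0.1, -2.3]
grip_width: 0.0586
grasp_force: 66.1
```

```bash
python3 inc.py .5685 -.0212 .20 169.3
```

```text
now [593.  237.4 192.2] th 104.49 j [0.38 0.54 0.35 1.38 0.   1.7 ] d [-24.43  -8.85  -0.79] w [ 1.000e-03  0.000e+00 -1.131e+00] clk 11.50 F [ 0.5 -0.1 -2.3] grip 0.0586
```

>>> arm_command([
  {"dx":-4,"dy":-1.5,"dz":-0.8,"wx":0,"wy":0,"wz":-0.14,"grip":3},
  {"dx":-8,"dy":-3,"dz":-0.8,"wx":0,"wy":0,"wz":-0.28,"grip":3},
  {"dx":-12,"dy":-4.5,"dz":-0.8,"wx":0,"wy":0,"wz":-0.42,"grip":3},
  {"dx":-16,"dy":-6,"dz":-0.8,"wx":0,"wy":0,"wz":-0.56,"grip":3},
  {"dx":-20,"dy":-7.5,"dz":-0.8,"wx":0,"wy":0,"wz":-0.7,"grip":3},
  {"dx":-23,"dy":-8.3,"dz":-0.8,"wx":0,"wy":0,"wz":-0.84,"grip":3},
  {"dx":-24.4,"dy":-8.85,"dz":-0.8,"wx":0,"wy":0,"wz":-0.98,"grip":3},
  {"dx":-24.4,"dy":-8.85,"dz":-0.8,"wx":0,"wy":0,"wz":-1.131,"grip":3},
  {"dx":-24.4,"dy":-8.85,"dz":-0.8,"wx":0,"wy":0,"wz":-1.131,"grip":3},
  {"dx":-24.4,"dy":-8.85,"dz":-0.8,"wx":0,"wy":0,"wz":-1.131,"grip":3},
])

```text
clock: 12.5
eef_pos: [0.5673, -0.0209, 0.1981]
tool_rot: [0.095, 0.995, -0.0, -0.002]
ft_force: [-0.3, -0.1, -1.5]
grip_width: 0.0585
grasp_force: 66.0
```

```bash
python3 inc.py .5683 -.0212 .106 169.3; python3 - <<'E'
from look import *
p,d=viewer.camera('scene');w=world('scene',d);np.savez('scene5.npz',p=p,d=d)
z=w[...,2];m=(np.linalg.norm(w[...,:2]-[.5705,-.0205],axis=-1)<.1)&(z>.185)&(z<.225)&(p.max(-1)>90)
a=np.radians(-10.7);U=np.array([[np.cos(a),-np.sin(a)],[np.sin(a),np.cos(a)]])
q=w[m];l=(q[:,:2]-[.5717,-.0221])@U
print(m.sum(),(np.percentile(l,[0,1,5,95,99,100],axis=0)*1e3).round(1).tolist(),np.percentile(q[:,2],[1,99]))
E
```

```text
now [567.3 -20.9 198.1] th 169.12 j [-0.04  0.39  0.13  1.31 -0.    0.15] d [-0.14 -0.01  9.21] w [-0.001 -0.004 -0.003] clk 12.50 F [-0.3 -0.1 -1.5] grip 0.0585
507 [[-63.0, -40.6], [-57.7, -28.9], [-26.3, -27.9], [61.8, 30.3], [62.4, 36.2], [63.5, 44.6]] [0.19307465 0.21681223]
```

>>> arm_command([
  {"dx":-0.06,"dy":-0.03,"dz":2,"wx":0,"wy":-0.002,"wz":-0.003,"grip":3},
  {"dx":-0.06,"dy":-0.03,"dz":4,"wx":0,"wy":-0.002,"wz":-0.003,"grip":3},
  {"dx":-0.06,"dy":-0.03,"dz":6,"wx":0,"wy":-0.002,"wz":-0.003,"grip":3},
  {"dx":-0.06,"dy":-0.03,"dz":7.5,"wx":0,"wy":-0.002,"wz":-0.003,"grip":3},
  {"dx":-0.06,"dy":-0.03,"dz":8.5,"wx":0,"wy":-0.002,"wz":-0.003,"grip":3},
  {"dx":-0.06,"dy":-0.03,"dz":9.2,"wx":0,"wy":-0.002,"wz":-0.003,"grip":3},
  {"dx":-0.06,"dy":-0.03,"dz":9.9,"wx":0,"wy":-0.002,"wz":-0.003,"grip":3},
  {"dx":-0.06,"dy":-0.03,"dz":10.6,"wx":0,"wy":-0.002,"wz":-0.003,"grip":3},
  {"dx":-0.06,"dy":-0.03,"dz":11.3,"wx":0,"wy":-0.002,"wz":-0.003,"grip":3},
  {"dx":-0.06,"dy":-0.03,"dz":11.7,"wx":0,"wy":-0.002,"wz":-0.003,"grip":3},
])

```text
clock: 13.55
eef_pos: [0.5686, -0.0214, 0.0821]
tool_rot: [0.092, 0.996, -0.0, 0.001]
ft_force: [-0.2, -0.3, -0.8]
grip_width: 0.0587
grasp_force: 66.1
```

```bash
python3 inc.py .5683 -.0212 .0767 169.3
```

```text
now [568.6 -21.4  82.1] th 169.46 j [-0.04  0.48 -0.05  1.04 -0.    0.15] d [0.04 0.02 0.54] w [-0.     0.001  0.003] clk 13.55 F [-0.2 -0.3 -0.8] grip 0.0587
```

>>> arm_command([
  {"dx":0,"dy":0,"dz":0.1,"wx":0,"wy":0,"wz":0,"grip":3},
  {"dx":0,"dy":0,"dz":0.2,"wx":0,"wy":0,"wz":0,"grip":3},
  {"dx":0,"dy":0,"dz":0.3,"wx":0,"wy":0,"wz":0,"grip":3},
  {"dx":0,"dy":0,"dz":0.4,"wx":0,"wy":0,"wz":0,"grip":3},
  {"dx":0,"dy":0,"dz":0.5,"wx":0,"wy":0,"wz":0,"grip":3},
  {"dx":0,"dy":0,"dz":0.5,"wx":0,"wy":0,"wz":0,"grip":3},
])

```text
clock: 14.15
eef_pos: [0.5687, -0.0214, 0.0776]
tool_rot: [0.092, 0.996, -0.0, 0.001]
ft_force: [-0.0, -0.6, -1.1]
grip_width: 0.0585
grasp_force: 66.1
```

>>> arm_command([
  {"dx":0,"dy":0,"dz":0.08,"wx":0,"wy":0,"wz":0,"grip":3},
  {"dx":0,"dy":0,"dz":0.15,"wx":0,"wy":0,"wz":0,"grip":3},
  {"dx":0,"dy":0,"dz":0.15,"wx":0,"wy":0,"wz":0,"grip":3},
])

```text
clock: 14.45
eef_pos: [0.5689, -0.0214, 0.0767]
tool_rot: [0.092, 0.996, -0.0, 0.001]
ft_force: [-1.5, 0.5, 4.4]
grip_width: 0.058
grasp_force: 66.4
```

Contact again at the expected height. Release and rise.

>>> arm_command([
  {"dx":0,"dy":0,"dz":0,"wx":0,"wy":0,"wz":0,"grip":8.5},
  {"dx":0,"dy":0,"dz":0,"wx":0,"wy":0,"wz":0,"grip":8.5},
  {"dx":0,"dy":0,"dz":0,"wx":0,"wy":0,"wz":0,"grip":8.5},
  {"dx":0,"dy":0,"dz":0,"wx":0,"wy":0,"wz":0,"grip":8.5},
  {"dx":0,"dy":0,"dz":-2,"wx":0,"wy":0,"wz":0,"grip":8.5},
  {"dx":0,"dy":0,"dz":-5,"wx":0,"wy":0,"wz":0,"grip":8.5},
  {"dx":0,"dy":0,"dz":-9,"wx":0,"wy":0,"wz":0,"grip":8.5},
  {"dx":0,"dy":0,"dz":-12,"wx":0,"wy":0,"wz":0,"grip":8.5},
  {"dx":0,"dy":0,"dz":-12,"wx":0,"wy":0,"wz":0,"grip":8.5},
  {"dx":0,"dy":0,"dz":-12,"wx":0,"wy":0,"wz":0,"grip":8.5},
])

```text
clock: 15.45
eef_pos: [0.569, -0.0214, 0.1967]
tool_rot: [0.092, 0.996, -0.0, 0.002]
ft_force: [0.0, -0.7, -0.6]
grip_width: 0.0852
grasp_force: 0.0
```

```bash
python3 inc.py .4163 -.2730 .13 106.2; python3 - <<'E'
from look import *
for n in('scene','top'):
    p,d=viewer.camera(n);np.savez(n+'6.npz',p=p,d=d)
    w=world(n,d);m=(np.linalg.norm(w[...,:2]-[.568,-.021],axis=-1)<.05)&(w[...,2]>.06)&(w[...,2]<.11)
    print(np.histogram(w[m][:,2],np.arange(.06,.11,.004))[0])
a,b=[cv2.resize(np.load(n+'6.npz')['p'][y:y+130,x:x+130],None,fx=3,fy=3) for n,x,y in(('scene',210,140),('top',230,150))]
cv2.imwrite('pics/s6.png',np.hstack([a,b])[:,:,::-1])
E
```

```text
now [569.  -21.4 196.7] th 169.47 j [-0.04  0.39  0.13  1.3  -0.    0.15] d [ 10.44 -27.53   6.64] w [0.002 0.003 1.104] clk 15.45 F [ 0.  -0.7 -0.6] grip 0.0852
[ 32  17  39 207 125  31  44  74  94   5   0   0]
[0 0 0 0 0 0 0 0 0 0 0 0]
```

View pics/s6.png

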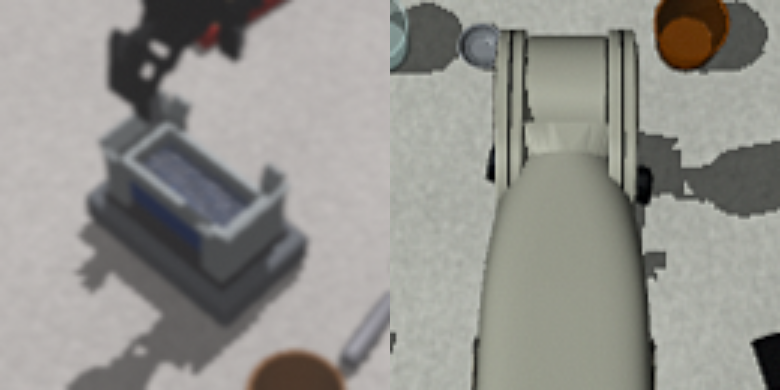

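The screen is seated in the pocket: mesh at z≈75 mm, frame top at ≈94 mm, crop (190,180). Now for the lid.

>>> arm_command([
  {"dx":1.5,"dy":-4,"dz":0,"wx":0.001,"wy":0.002,"wz":0.13,"grip":8.5},
  {"dx":3,"dy":-8,"dz":0,"wx":0.001,"wy":0.002,"wz":0.26,"grip":8.5},
  {"dx":4.5,"dy":-12,"dz":0,"wx":0.001,"wy":0.002,"wz":0.4,"grip":8.5},
  {"dx":6,"dy":-16,"dz":1,"wx":0.001,"wy":0.002,"wz":0.54,"grip":8.5},
  {"dx":7.5,"dy":-20,"dz":3,"wx":0.001,"wy":0.002,"wz":0.68,"grip":8.5},
  {"dx":9,"dy":-24,"dz":5,"wx":0.001,"wy":0.002,"wz":0.82,"grip":8.5},
  {"dx":10.4,"dy":-27.5,"dz":6.6,"wx":0.001,"wy":0.002,"wz":0.96,"grip":8.5},
  {"dx":10.4,"dy":-27.5,"dz":6.6,"wx":0.001,"wy":0.002,"wz":1.104,"grip":8.5},
  {"dx":10.4,"dy":-27.5,"dz":6.6,"wx":0.001,"wy":0.002,"wz":1.104,"grip":8.5},
  {"dx":10.4,"dy":-27.5,"dz":6.6,"wx":0.001,"wy":0.002,"wz":1.104,"grip":8.5},
])

```text
clock: 16.55
eef_pos: [0.4157, -0.2723, 0.1291]
tool_rot: [0.599, 0.801, -0.0, -0.001]
ft_force: [-0.4, 0.4, 0.1]
grip_width: 0.0851
grasp_force: 0.0
```

```bash
python3 inc.py .4166 -.2733 .022 106.2
```

```text
now [ 415.7 -272.3  129.1] th 106.38 j [-0.58  0.31 -0.18  1.08 -0.    0.71] d [-0.14  0.08 10.71] w [-0.002 -0.002  0.003] clk 16.55 F [-0.4  0.4  0.1] grip 0.0851
```

>>> arm_command([
  {"dx":-0.1,"dy":0.08,"dz":3,"wx":-0.001,"wy":-0.001,"wz":0.003,"grip":8.5},
  {"dx":-0.1,"dy":0.08,"dz":6,"wx":-0.001,"wy":-0.001,"wz":0.003,"grip":8.5},
  {"dx":-0.1,"dy":0.08,"dz":9,"wx":-0.001,"wy":-0.001,"wz":0.003,"grip":8.5},
  {"dx":-0.1,"dy":0.08,"dz":10.6,"wx":-0.001,"wy":-0.001,"wz":0.003,"grip":8.5},
  {"dx":-0.1,"dy":0.08,"dz":10.6,"wx":-0.001,"wy":-0.001,"wz":0.003,"grip":8.5},
  {"dx":-0.1,"dy":0.08,"dz":10.6,"wx":-0.001,"wy":-0.001,"wz":0.003,"grip":8.5},
])

```text
clock: 17.15
eef_pos: [0.4178, -0.2729, 0.0243]
tool_rot: [0.6, 0.8, -0.0, 0.0]
ft_force: [-0.2, 0.4, 0.2]
grip_width: 0.0852
grasp_force: 0.0
```

```bash
python3 inc.py .4166 -.2733 .0215 106.2
```

```text
now [ 417.8 -272.9   24.3] th 106.20 j [-0.58  0.43 -0.32  0.82 -0.    0.71] d [-0.   -0.13  0.28] w [0.    0.001 0.   ] clk 17.15 F [-0.2  0.4  0.2] grip 0.0852
```

>>> arm_command([
  {"dx":0,"dy":-0.1,"dz":0.25,"wx":0,"wy":0,"wz":0,"grip":8.5},
  {"dx":0,"dy":-0.1,"dz":0.25,"wx":0,"wy":0,"wz":0,"grip":5},
  {"dx":0,"dy":-0.1,"dz":0.25,"wx":0,"wy":0,"wz":0,"grip":3.5},
  {"dx":0,"dy":-0.1,"dz":0.25,"wx":0,"wy":0,"wz":0,"grip":0},
  {"dx":0,"dy":-0.1,"dz":0.25,"wx":0,"wy":0,"wz":0,"grip":0},
  {"dx":0,"dy":-0.1,"dz":0.25,"wx":0,"wy":0,"wz":0,"grip":0},
  {"dx":0,"dy":-0.1,"dz":0.25,"wx":0,"wy":0,"wz":0,"grip":0},
  {"dx":0,"dy":-0.1,"dz":0.25,"wx":0,"wy":0,"wz":0,"grip":0},
  {"dx":0,"dy":-0.1,"dz":0.25,"wx":0,"wy":0,"wz":0,"grip":0},
])

```text
clock: 18.05
eef_pos: [0.4165, -0.2741, 0.0221]
tool_rot: [0.602, 0.799, -0.0, 0.001]
ft_force: [-1.6, 0.5, 5.5]
grip_width: 0.0206
grasp_force: 60.0
```

>>> arm_command([
  {"dx":0,"dy":0,"dz":-1,"wx":0,"wy":0,"wz":0,"grip":0},
  {"dx":0,"dy":0,"dz":-3,"wx":0,"wy":0,"wz":0,"grip":0},
  {"dx":0,"dy":0,"dz":-6,"wx":0,"wy":0,"wz":0,"grip":0},
  {"dx":0,"dy":0,"dz":-9,"wx":0,"wy":0,"wz":0,"grip":0},
  {"dx":0,"dy":0,"dz":-12,"wx":0,"wy":0,"wz":0,"grip":0},
  {"dx":0,"dy":0,"dz":-15,"wx":0,"wy":0,"wz":0,"grip":0},
  {"dx":0,"dy":0,"dz":-18,"wx":0,"wy":0,"wz":0,"grip":0},
  {"dx":0,"dy":0,"dz":-18,"wx":0,"wy":0,"wz":0,"grip":0},
  {"dx":0,"dy":0,"dz":-18,"wx":0,"wy":0,"wz":0,"grip":0},
])

```text
clock: 18.95
eef_pos: [0.4159, -0.2736, 0.2015]
tool_rot: [0.602, 0.799, -0.0, 0.0]
ft_force: [0.3, 0.1, -3.5]
grip_width: 0.0207
grasp_force: 59.2
```

```bash
python3 inc.py .5685 -.0212 .205 169.4
```

```text
now [ 415.9 -273.6  201.5] th 106.04 j [-0.58  0.25 -0.06  1.26 -0.    0.71] d [20.04 21.64 -0.36] w [-0.000e+00  1.000e-03 -1.106e+00] clk 18.95 F [ 0.3  0.1 -3.5] grip 0.0207
```

>>> arm_command([
  {"dx":2.5,"dy":2.7,"dz":-0.5,"wx":0,"wy":0,"wz":-0.13,"grip":0},
  {"dx":5,"dy":5.4,"dz":-0.5,"wx":0,"wy":0,"wz":-0.26,"grip":0},
  {"dx":7.5,"dy":8.1,"dz":-0.5,"wx":0,"wy":0,"wz":-0.4,"grip":0},
  {"dx":10,"dy":10.8,"dz":-0.5,"wx":0,"wy":0,"wz":-0.54,"grip":0},
  {"dx":12.5,"dy":13.5,"dz":-0.5,"wx":0,"wy":0,"wz":-0.68,"grip":0},
  {"dx":15,"dy":16.2,"dz":-0.5,"wx":0,"wy":0,"wz":-0.82,"grip":0},
  {"dx":17.5,"dy":18.9,"dz":-0.5,"wx":0,"wy":0,"wz":-0.96,"grip":0},
  {"dx":20,"dy":21.6,"dz":-0.5,"wx":0,"wy":0.001,"wz":-1.106,"grip":0},
  {"dx":20,"dy":21.6,"dz":-0.5,"wx":0,"wy":0.001,"wz":-1.106,"grip":0},
  {"dx":20,"dy":21.6,"dz":-0.5,"wx":0,"wy":0.001,"wz":-1.106,"grip":0},
])

```text
clock: 19.95
eef_pos: [0.5671, -0.0209, 0.2037]
tool_rot: [0.092, 0.996, -0.0, -0.003]
ft_force: [0.0, -0.3, -1.6]
grip_width: 0.0207
grasp_force: 59.4
```

```bash
python3 inc.py .5685 -.0212 .121 169.4;  python3 - <<'E'
from look import *
p,d=viewer.camera('scene');w=world('scene',d);np.savez('scene7.npz',p=p,d=d)
z=w[...,2];m=(np.linalg.norm(w[...,:2]-[.5705,-.0205],axis=-1)<.1)&(z>.182)&(z<.206)
a=np.radians(-10.7);U=np.array([[np.cos(a),-np.sin(a)],[np.sin(a),np.cos(a)]])
q=w[m];l=(q[:,:2]-[.5717,-.0221])@U
print(m.sum(),(np.percentile(l,[0,1,5,95,99,100],axis=0)*1e3).round(1).tolist(),rect(q[:,:2]),np.percentile(q[:,2],[1,99]))
cv2.imwrite('pics/s7.png',cv2.resize(p[120:270,200:360],None,fx=3,fy=3)[:,:,::-1])
E
```

```text
now [567.1 -20.9 203.7] th 169.47 j [-0.04  0.39  0.14  1.33 -0.    0.15] d [-0.19  0.01  8.27] w [-0.001 -0.005  0.001] clk 19.95 F [ 0.  -0.3 -1.6] grip 0.0207
721 [[-62.5, -31.2], [-59.3, -29.6], [-52.8, -28.7], [61.4, 26.1], [62.4, 30.6], [64.6, 32.8]] [572.7 -21.3 127.   63.5 -10.1] [0.1834979  0.20443112]
```

View pics/s7.png

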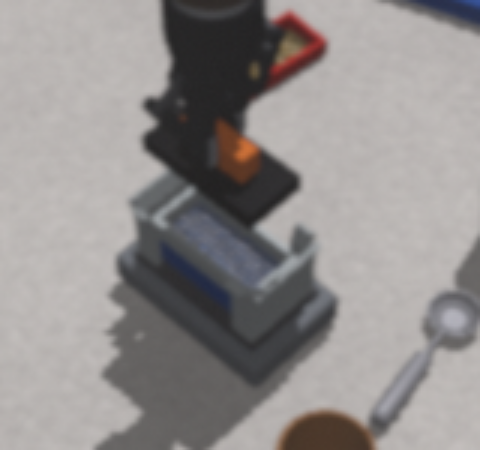

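The lid is held level over the pocket, within 1 mm of the pocket's centre in the scene view. Lower it.

>>> arm_command([
  {"dx":-0.07,"dy":-0.03,"dz":2,"wx":0,"wy":-0.004,"wz":0,"grip":0},
  {"dx":-0.07,"dy":-0.03,"dz":4,"wx":0,"wy":-0.004,"wz":0,"grip":0},
  {"dx":-0.07,"dy":-0.03,"dz":5.5,"wx":0,"wy":-0.004,"wz":0,"grip":0},
  {"dx":-0.07,"dy":-0.03,"dz":6.2,"wx":0,"wy":-0.004,"wz":0,"grip":0},
  {"dx":-0.07,"dy":-0.03,"dz":6.8,"wx":0,"wy":-0.004,"wz":0,"grip":0},
  {"dx":-0.07,"dy":-0.03,"dz":7.4,"wx":0,"wy":-0.004,"wz":0,"grip":0},
  {"dx":-0.07,"dy":-0.03,"dz":8,"wx":0,"wy":-0.004,"wz":0,"grip":0},
  {"dx":-0.07,"dy":-0.03,"dz":8.3,"wx":0,"wy":-0.004,"wz":0,"grip":0},
  {"dx":-0.07,"dy":-0.03,"dz":8.3,"wx":0,"wy":-0.004,"wz":0,"grip":0},
])

```text
clock: 20.9
eef_pos: [0.5688, -0.0221, 0.1232]
tool_rot: [0.092, 0.996, -0.0, 0.002]
ft_force: [-0.6, -0.3, -1.3]
grip_width: 0.021
grasp_force: 59.4
```

```bash
python3 inc.py .568 -.0212 .1151 169.4
```

```text
now [568.8 -22.1 123.2] th 169.41 j [-0.04  0.44  0.    1.13 -0.    0.15] d [0.1  0.08 0.81] w [-0.     0.003  0.   ] clk 20.90 F [-0.6 -0.3 -1.3] grip 0.021
```

>>> arm_command([
  {"dx":0.07,"dy":0.06,"dz":0.2,"wx":0,"wy":0.003,"wz":0,"grip":0},
  {"dx":0.07,"dy":0.06,"dz":0.35,"wx":0,"wy":0.003,"wz":0,"grip":0},
  {"dx":0.07,"dy":0.06,"dz":0.5,"wx":0,"wy":0.003,"wz":0,"grip":0},
  {"dx":0.07,"dy":0.06,"dz":0.6,"wx":0,"wy":0.003,"wz":0,"grip":0},
  {"dx":0.07,"dy":0.06,"dz":0.7,"wx":0,"wy":0.003,"wz":0,"grip":0},
  {"dx":0.07,"dy":0.06,"dz":0.7,"wx":0,"wy":0.003,"wz":0,"grip":0},
])

```text
clock: 21.5
eef_pos: [0.5684, -0.0214, 0.1163]
tool_rot: [0.092, 0.996, -0.0, 0.0]
ft_force: [-0.2, 0.7, -1.7]
grip_width: 0.021
grasp_force: 59.4
```

>>> arm_command([
  {"dx":0,"dy":0,"dz":0.08,"wx":0,"wy":0,"wz":0,"grip":0},
  {"dx":0,"dy":0,"dz":0.16,"wx":0,"wy":0,"wz":0,"grip":0},
  {"dx":0,"dy":0,"dz":0.16,"wx":0,"wy":0,"wz":0,"grip":0},
])

```text
clock: 21.8
eef_pos: [0.5686, -0.0215, 0.1151]
tool_rot: [0.092, 0.996, -0.0, 0.001]
ft_force: [-0.6, 0.5, -0.7]
grip_width: 0.0213
grasp_force: 59.5
```

Barely touching yet, so about 1 mm further.

>>> arm_command([
  {"dx":0,"dy":0,"dz":0.06,"wx":0,"wy":0,"wz":0,"grip":0},
  {"dx":0,"dy":0,"dz":0.1,"wx":0,"wy":0,"wz":0,"grip":0},
  {"dx":0,"dy":0,"dz":0.1,"wx":0,"wy":0,"wz":0,"grip":0},
])

```text
clock: 22.1
eef_pos: [0.5686, -0.0215, 0.115]
tool_rot: [0.092, 0.996, -0.0, 0.001]
ft_force: [-3.3, -0.5, 5.3]
grip_width: 0.0213
grasp_force: 60.5
```

>>> arm_command([
  {"dx":0,"dy":0,"dz":0,"wx":0,"wy":0,"wz":0,"grip":5},
  {"dx":0,"dy":0,"dz":0,"wx":0,"wy":0,"wz":0,"grip":5},
  {"dx":0,"dy":0,"dz":0,"wx":0,"wy":0,"wz":0,"grip":5},
  {"dx":0,"dy":0,"dz":0,"wx":0,"wy":0,"wz":0,"grip":5},
  {"dx":0,"dy":0,"dz":-2,"wx":0,"wy":0,"wz":0,"grip":5},
  {"dx":0,"dy":0,"dz":-5,"wx":0,"wy":0,"wz":0,"grip":5},
  {"dx":0,"dy":0,"dz":-9,"wx":0,"wy":0,"wz":0,"grip":5},
  {"dx":0,"dy":0,"dz":-12,"wx":0,"wy":0,"wz":0,"grip":5},
  {"dx":0,"dy":0,"dz":-12,"wx":0,"wy":0,"wz":0,"grip":5},
  {"dx":0,"dy":0,"dz":-12,"wx":0,"wy":0,"wz":0,"grip":5},
])

```text
clock: 23.1
eef_pos: [0.5688, -0.0215, 0.2344]
tool_rot: [0.092, 0.996, -0.0, 0.001]
ft_force: [-0.5, 0.4, -0.7]
grip_width: 0.0499
grasp_force: 0.0
```

>>> arm_command([
  {"dx":4,"dy":-4,"dz":0,"wx":0,"wy":0,"wz":0,"grip":5},
  {"dx":8,"dy":-8,"dz":0,"wx":0,"wy":0,"wz":0,"grip":5},
  {"dx":12,"dy":-12,"dz":0,"wx":0,"wy":0,"wz":0,"grip":5},
  {"dx":15,"dy":-16,"dz":0,"wx":0,"wy":0,"wz":0,"grip":5},
  {"dx":15,"dy":-20,"dz":0,"wx":0,"wy":0,"wz":0,"grip":5},
  {"dx":15,"dy":-20,"dz":0,"wx":0,"wy":0,"wz":0,"grip":5},
  {"dx":15,"dy":-20,"dz":0,"wx":0,"wy":0,"wz":0,"grip":5},
])

```text
clock: 23.8
eef_pos: [0.3828, -0.1913, 0.2324]
tool_rot: [0.094, 0.996, 0.001, -0.001]
ft_force: [-0.4, 0.3, 0.6]
grip_width: 0.0499
grasp_force: 0.0
```

```bash
python3 - <<'E'
from look import *
for n in('scene','top'):
    p,d=viewer.camera(n);np.savez(n+'8.npz',p=p,d=d);w=world(n,d);h=cv2.cvtColor(p,cv2.COLOR_RGB2HSV)
    near=np.linalg.norm(w[...,:2]-[.568,-.021],axis=-1)<.09
    g=near&(h[...,0]<15)&(h[...,1]>150)&(w[...,2]>.08);q=w[g&(w[...,2]>.13)]
    print(n,'grip',rect(q[:,:2]),np.percentile(w[g][:,2],[50,95]).round(4))
    l=near&(p.max(-1)<50)&(w[...,2]>.1)&(w[...,2]<.12);q=w[l]
    A=np.c_[q[:,:2]-q[:,:2].mean(0),np.ones(len(q))];print('lid',rect(q[:,:2]),'plane',np.linalg.lstsq(A,q[:,2],rcond=None)[0].round(4))
a,b=[cv2.resize(np.load(n+'8.npz')['p'][y:y+130,x:x+130],None,fx=3,fy=3) for n,x,y in(('scene',210,140),('top',230,150))]
cv2.imwrite('pics/s8.png',np.hstack([a,b])[:,:,::-1])
E
```

```text
scene grip [573.  -22.5  70.9  22.4 -10.7] [0.1386 0.1414]
lid [573.8 -26.6 121.7  54.8  -8.6] plane [0.0037 0.057  0.1097]
top grip [568.7 -18.1  70.2  21.5  -9.8] [0.1368 0.1422]
lid [567.  -20.1 130.1  77.4 -10.3] plane [0.002  0.0004 0.1094]
```

View pics/s8.png

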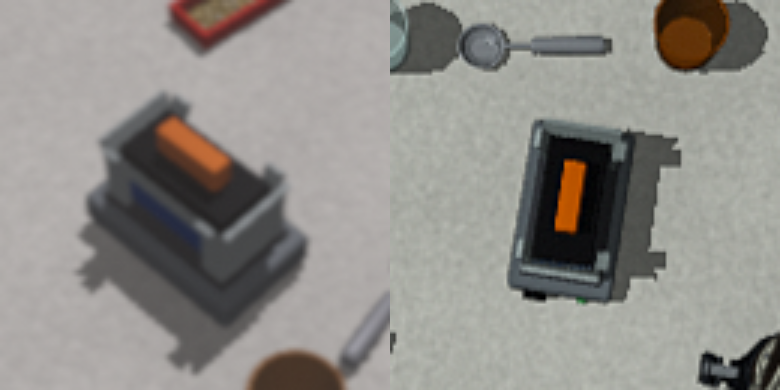

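The lid lies level and centred in the pocket. Its grip top is at ≈140 mm (139 expected), and it sits at (575,195) in the right-hand crop. Handing in.

```bash
python3 -c "
from workcell import job
print(job.job_done())"
```

```text
the job is handed in; nothing more can be done
None
```

I put the sifter together in the pocket in the order asked (tray, silver screen, lid) and handed it in at about 24 s; the last pictures show the lid level and seated to within about 1 mm, with the red screen and other things untouched by the robot.

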